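# Close up the covers on the desk trunking

### The arm

A 7-joint arm with a two-finger parallel gripper is mounted at the origin on the work surface. World frame = base frame: x ahead of the robot, y to its left, z up, the work surface at z = 0. Lengths are in m, angles in rad, forces in N, time in s.
With the tool pointing down it reaches from about 0.4 to 0.9 m from the base axis. Payload 5.5 kg.
Tool frame: the origin (TCP) lies midway between the tips of the shut fingers; the grasp point (between the pads) lies 19 mm behind it (manip.grip_depth is the distance from the TCP to the grasp point, in m); z points along the fingers, x is the direction in which the jaws open and shut, and the axes are right-handed (so a half turn about z gives the same grasp; the last joint's range is limited). The gripper opens to 92 mm and grips with 3 to 60 N. Pads are 19 mm wide; open, the fingers measure 130 mm over their backs; the gripper's body (75 mm by 190 mm) begins 47 mm behind the grasp point.
Start: joints at [-0.935, 0.501, -0.427, 1.55, 0.221, 1.138, -0.21], TCP at [0.237, 0.605, 0.227] pointing down, gripper open.
Joint ranges: [-2.88, 2.88], [-0.31, 2.03], [-1.54, 1.56], [0.2, 2.42], [-1.41, 4.55], [0.19, 2.02], [-2.57, 2.57]. Speed limits (rad/s): [2.57, 2.57, 3.14, 3.14, 3.14, 3.14, 3.14].

### API

Orientations are given as a unit quaternion [x, y, z, w].
In Python, from bench import manip, effector, viewer gives the robot as it stands. Calls block until the motion is done:
- manip.move_pose(position, orientation): joint-space move of the TCP to a pose.
- manip.servo_line(position, ori=None, vel=0.15): straight line of the TCP; ori=None keeps the orientation; vel is the mean speed in m/s.
- manip.movej(angles): joint-space move.
- effector.open_jaws() and effector.close(f_grip=None): open the fingers fully, or close them until they stop; f_grip is the grip in N (None keeps the last).
- manip.sleep(seconds).
- manip.solve_ik(position, orientation): joint angles nearest the present ones, or None.
- viewer.get_image(name): name is "scene" or "top"; returns the picture (384x512x3 uint8, red, green, blue); there is no depth.
- viewer.get_calibration(name): a dict with "vfov" (degrees; the focal length in pixels is half the picture's height over the tangent of half this angle, whatever the lens; pixels are square), "cx", "cy" (the principal point, pixels), "dist_coeffs" ([k1, k2, p1, p2, k3] as OpenCV has them; the pictures are not rectified), "eye" and "attitude" of the camera in the world. Camera axes: x right, y down, z forward; pixel columns grow to the right and rows downward; lengths in m; the calibration is good to about 2 mm. A picture is of the moment at which its call begins. get_calibration takes no time and is no camera call.
A pose or a line that the arm cannot do raises manip.PlanningError and nothing moves.
- manip.hand_in(): hands the job in, once; it reports no verdict.
Readings, each from a call of its own:
- manip.current_clock(): time.
- manip.current_q(): joint angles.
- manip.current_joint_velocities(): joint speeds.
- manip.current_tau(): joint torques, N m.
- manip.current_tool_pos(): TCP position.
- manip.current_tcp_rot(): TCP orientation.
- manip.current_force(): force on the tool from outside, world axes, zero at the start.
- manip.current_wrist_torque(): the same for the moment, N m.
- manip.current_finger_gap(): finger opening in m.
Only numpy, scipy, OpenCV 4.12 (cv2) and the standard library are available. Lean on these libraries where they do the work, as an engineer would, in place of code of your own. Each camera call takes 0.05 s, during which the arm holds its last target. There are 200 camera calls.

### The job

Close up the open desk trunking. Slide the orange cover that already sits on it along until it butts flush against the white socket block, and set the loose white cover squarely on the trunking behind it and butt it flush against the orange one, so that no gap is left between socket block and covers. Do not push the black cover, the mouse or the screwdriver about, and leave both covers fully down on the trunking and released.

Things in the scene. Friction and masses are not known exactly. Their poses are not given: they have to be found in the camera images.
- trunking: Fixed aluminium channel on the desk, open on top, long axis its y, z up; origin on the desk under its centre line. It runs from y = -205 to +85 mm, 44 mm wide outside (x +-22), 45 mm high, upper outer edges bevelled 4 mm; a 30 mm high end piece at -y. From y = +85 to +205 mm it ends in a solid white socket block, 56 mm wide, 62 mm high. Yaw within 0.22 rad of the robot's frame.
- socket_face (a point): On the socket block's upright face towards the channel, 45 mm above the desk (trunking x = 0, y = +85 mm). Covers sit astride the channel, skirts outside it with 1.5 mm play each side, and slide with light friction; their ends butt against this face.
- short_cover: Orange plastic cover, an upside-down U: 110 mm long (its y), 52 wide (x), 22 high; top 3, skirts 2.5 mm thick; 40 to 85 g. Origin mid-length, mid-width, level with the skirts' lower edges. Starts seated on the trunking, parallel to it, 30 to 70 mm short of the block. Seated: origin 26 mm, top 48 mm above the desk. Flush: origin at trunking y = +30 mm. Grip over its width, by the skirts.
- long_cover: White cover like the orange one but 130 mm long (its y), 52 wide, 22 high; 45 to 100 g; same origin. Lies loose, skirts down, on the robot's side of the trunking, left or right, its y within 0.5 rad of the robot's y. Either way round is right. Seated: origin 26 mm above the desk. Flush: origin 120 mm from the orange cover's, at trunking y = -90 mm.
- black_cover: Black cover for a wider trunking, 130 x 62 x 22 mm, lying loose on the other side of the desk front: not wanted, leave it alone. Origin like that of the white cover.
- mouse: Black round computer mouse, 62 mm across, 34 mm high, at the near right. Origin in the middle of its underside.
- screwdriver: Screwdriver, 190 mm long, lying at the near left.
Mind the look-alikes: they are no part of the job. Of the things that look like the long_cover, take the one that is farthest to the robot's right at the start. Several things have the shape of the short_cover; the one meant has the colours described above.

How it is judged:
By the outcome, as a careful person would: the job done as asked, in the order asked, and still so for the second after the job is handed in, with the robot touching nothing.
It also fails if it takes over 56 s, if anything falls off the work surface, if the arm or the gripper's body presses on something with over 40 N, if the wrist force passes 120 N, or if a joint passes its speed limit or range.

## Working session

There is one attempt and no reset: what is moved stays moved. The work goes in short steps, each a Python script; the robot and the scene stay as the last script left them, time stands still between calls to the robot, and variables do not carry over. Pictures are saved under pics/ and viewed, about 8 in all and at most 12, crops included, and the job is handed in when it is done.

```bash
mkdir -p pics; ls; python3 - <<'E'
from bench import manip, effector, viewer
import cv2
for n in("top","scene"):
    im=viewer.get_image(n); cv2.imwrite(f"pics/{n}0.png",im[:,:,::-1]); print(n,viewer.get_calibration(n))
print(manip.current_clock(),manip.current_tcp_rot(),manip.current_tool_pos())
E
```

```text
pics
top {'vfov': 56.00564345945226, 'cx': 251.99872457629664, 'cy': 192.46289082739108, 'dist_coeffs': array([-0.09228035,  0.        ,  0.        ,  0.        ,  0.        ]), 'eye': array([ 0.43277413, -0.02861037,  1.15215812]), 'attitude': array([ 0.7163403 , -0.69678511,  0.02501198, -0.02686067])}
scene {'vfov': 56.868533422403885, 'cx': 256.79126335443937, 'cy': 193.55842911145507, 'dist_coeffs': array([-0.08264012,  0.        ,  0.        ,  0.        ,  0.        ]), 'eye': array([0.95815885, 0.69291109, 0.73523808]), 'attitude': array([ 0.26308306,  0.86219188, -0.41576255, -0.12063982])}
0.1 [ 8.25890247e-01  5.63830255e-01 -7.25838478e-04  4.64321160e-04] [0.23655765 0.60476409 0.22579796]
```

View pics/top0.png

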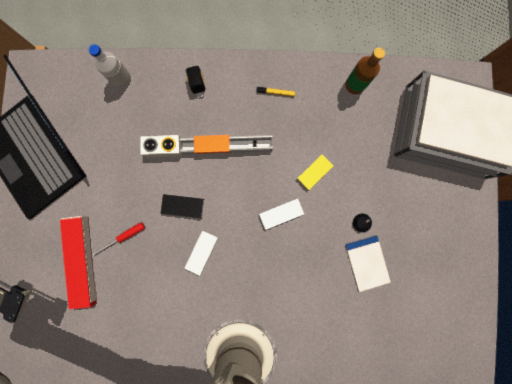

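View pics/scene0.png

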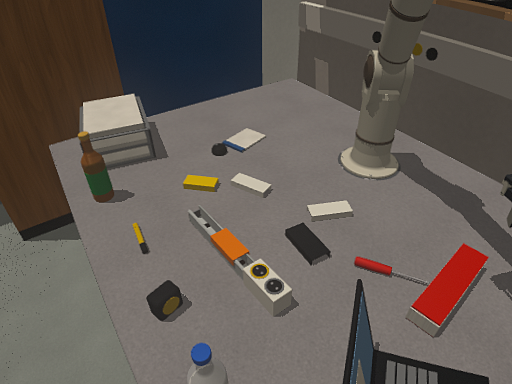

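The top view shows the socket block at about (160,145), orange cover (211,144) and channel to (272,143). The target white cover, the rightmost, is at (281,214). The decoy white is at (201,253), black at (182,207) and yellow at (315,172). Next I'll measure by colour mask.

```bash
cat > h.py <<'E'
from bench import manip, effector, viewer
import numpy as np, cv2
from scipy.spatial.transform import Rotation as R
def rays(n,px):
    c=viewer.get_calibration(n); f=192/np.tan(np.radians(c["vfov"]/2))
    K=np.array([[f,0,c["cx"]],[0,f,c["cy"]],[0,0,1]])
    u=cv2.undistortPoints(np.float64(px).reshape(-1,1,2),K,c["dist_coeffs"])[:,0]
    d=R.from_quat(c["attitude"]).apply(np.c_[u,np.ones(len(u))]); return c["eye"],d
def onplane(n,px,z):
    e,d=rays(n,px); return e+d*((z-e[2])/d[:,2])[:,None]
def blobs(mask,box):
    m=np.zeros_like(mask); x0,y0,x1,y1=box; m[y0:y1,x0:x1]=mask[y0:y1,x0:x1]
    k=max(cv2.findContours(m,cv2.RETR_EXTERNAL,cv2.CHAIN_APPROX_NONE)[0],key=cv2.contourArea)
    f=np.zeros_like(m); cv2.drawContours(f,[k],-1,255,-1); ys,xs=np.nonzero(f); return np.c_[xs,ys]
def rect(n,mask,box,z):
    """centre, yaw of long axis (about world y), length, width from pixel moments"""
    p=onplane(n,blobs(mask,box),z)[:,:2]; c=p.mean(0); w,v=np.linalg.eigh(np.cov((p-c).T))
    a=v[:,1]*np.sign(v[1,1]); return c,np.arctan2(-a[0],a[1]),np.sqrt(12*w[1]),np.sqrt(12*w[0])
def masks(im):
    h=cv2.cvtColor(im,cv2.COLOR_RGB2HSV); 
    return dict(white=cv2.inRange(h,(0,0,185),(180,45,255)),orange=cv2.inRange(h,(5,150,120),(18,255,255)))
def quat(yaw):
    """tool down, tool x (jaws) along the cover's width (world x turned by yaw)"""
    x=np.array([np.cos(yaw),np.sin(yaw),0]); z=np.array([0,0,-1.])
    return R.from_matrix(np.c_[x,np.cross(z,x),z]).as_quat()
E
python3 - <<'E'
from h import *
im=cv2.imread("pics/top0.png")[:,:,::-1].copy(); m=masks(im)
for nm,k,b,z in[("white","white",(255,190,310,240),.022),("orange","orange",(185,125,240,165),.048),("socket","white",(130,125,183,165),.062)]:
    print(nm,rect("top",m[k],b,z))
ch=cv2.inRange(cv2.cvtColor(im,cv2.COLOR_RGB2GRAY),150,255)
big=np.hstack([cv2.resize(x,None,fx=5,fy=5,interpolation=0) for x in [im[125:165,130:285,::-1]]])
big2=cv2.resize(im[185:245,250:405,::-1],None,fx=5,fy=5,interpolation=0)
cv2.imwrite("pics/crop.png",np.vstack([big,big2]))
s=cv2.imread("pics/scene0.png")[:,:,::-1].copy(); ms=masks(s)
print("scene",rect("scene",ms["orange"],(200,220,260,275),.048),rect("scene",ms["white"],(225,165,280,200),.02))
for y in(0,.5,-.5): print(manip.solve_ik([.64,0,.15],quat(y)),manip.solve_ik([.64,0,.15],quat(y+np.pi)))
E
```

```text
white (array([ 0.4527173 , -0.11837194]), np.float64(0.4044079263603058), np.float64(0.1324326434175724), np.float64(0.05375066186675123))
orange (array([0.66264295, 0.10630167]), np.float64(0.06812905533221257), np.float64(0.10921405321335186), np.float64(0.05456708027532779))
socket (array([0.65471957, 0.266409  ]), np.float64(0.06545723794482512), np.float64(0.12179862462145769), np.float64(0.05649579961565657))
scene (array([0.66699451, 0.10940411]), np.float64(0.0496930541138008), np.float64(0.11005491991663333), np.float64(0.05448087728950436)) (array([ 0.45232152, -0.11838205]), np.float64(0.4145200532657379), np.float64(0.12848388403740169), np.float64(0.04994138651238105))
[-1.04626808e-01  5.26699609e-01  8.54828143e-02  1.65834370e+00
 -5.24599148e-02  9.58785057e-01 -5.26409947e-04] [-0.83364541  1.0030491   1.35115288  1.68317694 -1.01267393  1.32549962
 -2.42699152]
[-0.05126185  0.52597334  0.01267489  1.65625228 -0.00777106  0.95941611
  0.46416063] [-0.83364541  1.0030491   1.35115288  1.68317694 -1.01267393  1.32549962
 -1.92699152]
[-0.15546158  0.52924694  0.15503546  1.66032518 -0.09535309  0.95940528
 -0.46651912] [ 0.25501636  0.56127162 -0.410387    1.64433177  0.25687062  0.98969367
  2.40048421]
```

View pics/crop.png

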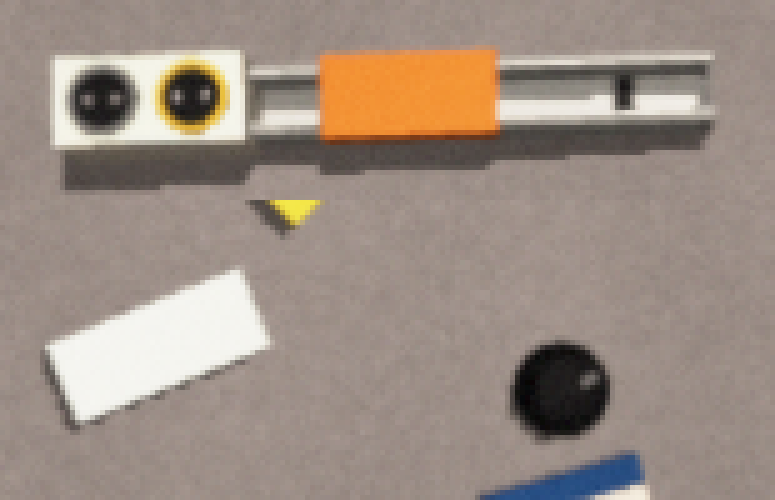

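Measured sizes agree with the given ones: white 132x54, orange 109x55, socket 122x56 mm. Trunking yaw is about 0.06. The travel to flush is about 45 mm. I'll grasp the orange cover and slide it until the force rises.

```bash
cat >> h.py <<'E'
def slide(yaw,dmax,fstop,step=.003,vel=.05):
    """slide along the trunking's +y until the resisting force rises by fstop"""
    a=np.array([-np.sin(yaw),np.cos(yaw),0]); p0=np.array(manip.current_tool_pos()); f0=np.array(manip.current_force()); log=[]
    for d in np.arange(step,dmax+1e-6,step):
        manip.servo_line(p0+a*d,vel=vel); f=np.array(manip.current_force())-f0; log.append((round(d*1e3),*f.round(1)))
        if -f@a>fstop: break
    return log
E
python3 - <<'E'
from h import *
yaw=.062; q=quat(yaw); c=np.array([.664,.107])
manip.move_pose([*c,.14],q); manip.servo_line([*c,.022],vel=.12)
print(manip.current_clock(),manip.current_force())
effector.close(15); print(manip.current_finger_gap(),manip.current_force(),manip.current_tool_pos())
print(slide(yaw,.03,8,step=.01,vel=.06)); print(slide(yaw,.03,8))
print(manip.current_tool_pos(),manip.current_finger_gap(),manip.current_force(),manip.current_clock())
cv2.imwrite("pics/t1.png",viewer.get_image("top")[90:220,100:320,::-1].repeat(3,0).repeat(3,1))
E
```

```text
3.5917 [ 0.17635924 -0.17244603 -0.31412314]
0.051957336026525976 [-0.14157236 -0.07787468  0.9213742 ] [0.66398474 0.10703401 0.02204423]
[(10, np.float64(0.6), np.float64(0.6), np.float64(-0.3)), (20, np.float64(-0.1), np.float64(1.2), np.float64(-0.9)), (30, np.float64(0.9), np.float64(0.8), np.float64(-0.2))]
[(3, np.float64(-1.1), np.float64(0.3), np.float64(-0.2)), (6, np.float64(-0.6), np.float64(-0.4), np.float64(-0.6)), (9, np.float64(-0.6), np.float64(0.1), np.float64(-0.9)), (12, np.float64(-0.8), np.float64(-0.8), np.float64(-0.8)), (15, np.float64(-0.4), np.float64(-3.9), np.float64(-0.4)), (18, np.float64(-1.6), np.float64(-8.0), np.float64(1.1)), (21, np.float64(-0.7), np.float64(-11.9), np.float64(2.6))]
[0.66112677 0.1527388  0.02201156] 0.05234266746717854 [ -0.01525507 -11.16990567   3.29212896] 7.0
```

View pics/t1.png

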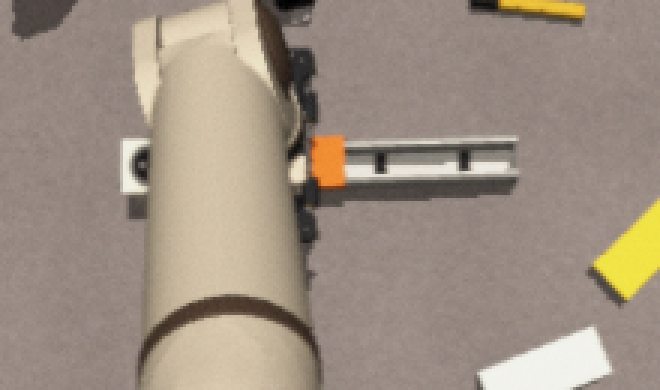

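The resisting force appeared at 44 mm of travel against the predicted 45, so the orange cover is on the block. The picture shows it at the arm's edge, with the channel's free end clear. I'll release it, grip the white cover and look again from there.

```bash
python3 - <<'E'
from h import *
p=np.array(manip.current_tool_pos()); effector.open_jaws()
manip.servo_line(p+[0,0,.1],vel=.2)
yw=.408; q=quat(yw); c=np.array([.4525,-.1184])
manip.move_pose([*c,.12],q); manip.servo_line([*c,.006],vel=.12)
print(manip.current_force()); effector.close(20); print(manip.current_finger_gap(),manip.current_force(),manip.current_tool_pos())
manip.servo_line([*c,.13],vel=.2); print(manip.current_finger_gap(),manip.current_force(),manip.current_clock())
t=viewer.get_image("top"); s=viewer.get_image("scene")
cv2.imwrite("pics/t2.png",t[:,:,::-1]); cv2.imwrite("pics/s2.png",s[:,:,::-1])
m=masks(t)
try:
  print(rect("top",m["orange"],(165,115,240,170),.048)); print(rect("top",m["white"],(130,125,185,165),.062))
except Exception as e: print(e)
cv2.imwrite("pics/v2.png",np.hstack([t[100:290,120:340,::-1],s[150:340,150:330,::-1]]).repeat(2,0).repeat(2,1)[:600,:800])
E
```

```text
[ 0.07875018  0.9439039  -0.13179896]
0.05187200905257824 [-0.54305577  0.80675883  1.74477651] [ 0.45252502 -0.11841358  0.00608059]
0.05181430541728519 [ 0.1912599  -0.44382339 -1.10701099] 12.3833
(array([0.65976226, 0.15114523]), np.float64(0.06846333265093522), np.float64(0.10926946688710276), np.float64(0.05464601143245532))
(array([0.65454743, 0.2667343 ]), np.float64(0.06352403761540604), np.float64(0.12130799581164999), np.float64(0.056656887682242606))
```

View pics/v2.png

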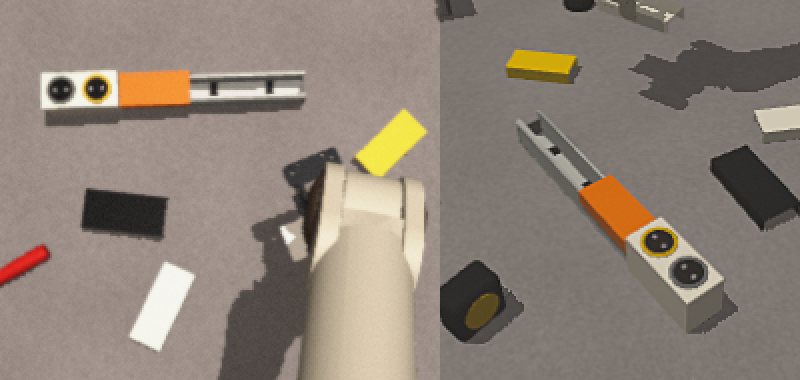

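Orange and socket are now 115.6 mm centre to centre (115 expected), and no gap shows in either view. The white cover is lifted with a finger gap of 51.8 mm. I'll set it down about 10 mm behind the orange one, with force monitoring.

```bash
python3 - <<'E'
from h import *
yaw=.062; q=quat(yaw); c=np.array([.6692,.0210])
manip.move_pose([*c,.13],q); manip.servo_line([*c,.058],vel=.12); f0=np.array(manip.current_force())
for z in np.arange(.054,.0309,-.003):
    manip.servo_line([*c,max(z,.032)],vel=.05); f=np.array(manip.current_force())-f0
    print(round(z,4),f.round(1),round(manip.current_tool_pos()[2],4),np.round(manip.current_wrist_torque(),2))
    if f[2]>12: break
print(manip.current_finger_gap(),manip.current_clock())
s=viewer.get_image("scene"); t=viewer.get_image("top")
cv2.imwrite("pics/v3.png",np.hstack([t[100:250,140:340,::-1],s[150:300,160:360,::-1]]).repeat(2,0).repeat(2,1))
E
```

```text
0.054 [-0.5 -1.7 -1. ] 0.0545 [-0.05  0.09 -0.03]
0.051 [ 0.3 -0.8 -0.9] 0.0508 [-0.06  0.02  0.01]
0.048 [ 0.5 -0.  -0.2] 0.0477 [-0.07  0.07  0.05]
0.045 [ 0.8 -0.6 -0.3] 0.0447 [-0.11  0.02  0.01]
0.042 [-0.2 -1.3 -0.2] 0.0417 [-0.03  0.12 -0.1 ]
0.039 [ 0.1  0.1 -1.5] 0.0387 [-0.09  0.08 -0.04]
0.036 [-0.2 -0.7  0.2] 0.0357 [-0.06  0.04  0.08]
0.033 [ 0.3 -1.5 -0.3] 0.0327 [-0.09  0.04 -0.03]
0.051274571834880864 16.2417
```

View pics/v3.png

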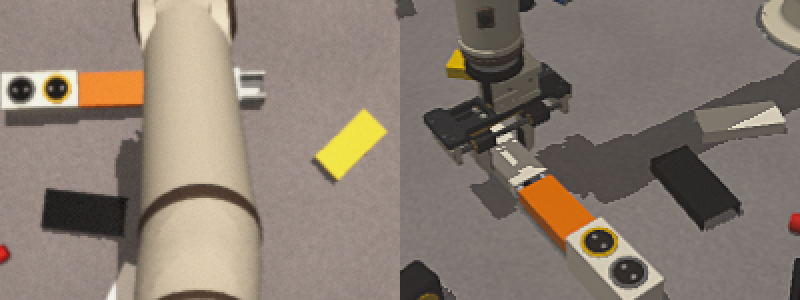

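The white cover went down astride the channel without contact, and a small gap to the orange one is visible. Next: seat it, slide to contact, release and check.

```bash
python3 - <<'E'
from h import *
yaw=.062
p=np.array(manip.current_tool_pos()); f0=np.array(manip.current_force())
for z in (.032,.031,.030):
    manip.servo_line([p[0],p[1],z],vel=.03); f=np.array(manip.current_force())-f0; print(z,f.round(1))
    if f[2]>4: break
print(slide(yaw,.03,10,step=.002,vel=.04))
p=np.array(manip.current_tool_pos()); print(p,manip.current_finger_gap(),manip.current_force())
effector.open_jaws(); manip.servo_line(p+[0,0,.12],vel=.15)
manip.move_pose([.45,-.2,.25],quat(.3)); print(manip.current_clock())
s=viewer.get_image("scene"); t=viewer.get_image("top"); cv2.imwrite("pics/t4.png",t[:,:,::-1]); m=masks(t)
print(rect("top",m["orange"],(165,115,240,170),.048)); print(rect("top",m["white"],(130,125,185,165),.062)); print(rect("top",m["white"],(215,115,280,170),.048))
cv2.imwrite("pics/v4.png",np.hstack([t[100:220,130:290,::-1],s[180:300,180:300,::-1]]).repeat(3,0).repeat(3,1)[:,:800])
E
```

```text
0.032 [ 0.8 -0.2  0.4]
0.031 [-1.9 -1.2  7.5]
[(2, np.float64(2.3), np.float64(1.5), np.float64(-6.3)), (4, np.float64(2.6), np.float64(0.6), np.float64(-5.7)), (6, np.float64(2.0), np.float64(-0.1), np.float64(-5.3)), (8, np.float64(2.4), np.float64(-0.0), np.float64(-4.9)), (10, np.float64(1.7), np.float64(0.4), np.float64(-5.8)), (12, np.float64(2.6), np.float64(-4.5), np.float64(-5.2)), (14, np.float64(3.6), np.float64(-7.4), np.float64(-5.8)), (16, np.float64(3.0), np.float64(-10.6), np.float64(-4.8))]
[0.66871586 0.03134787 0.03218995] 0.051592849988189124 [  0.68690788 -11.02436718   1.87337191]
21.8667
(array([0.65961475, 0.15209954]), np.float64(0.062145801798881385), np.float64(0.10694792680620678), np.float64(0.05455772230338087))
(array([0.6545734 , 0.26675043]), np.float64(0.06044201233956727), np.float64(0.12105261325456738), np.float64(0.056593551982800416))
(array([0.66918087, 0.02180511]), np.float64(0.04687587787524264), np.float64(0.15507916529812513), np.float64(0.05374974940267704))
```

View pics/v4.png

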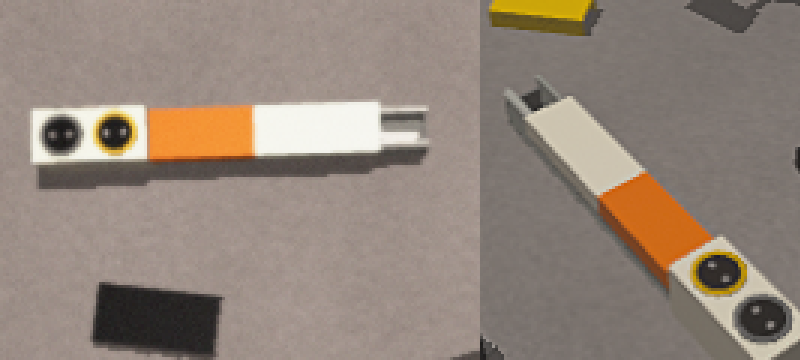

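```bash
python3 - <<'E'
from h import *
t=cv2.imread("pics/t4.png")[:,:,::-1].copy(); m=masks(t)
print(rect("top",m["white"],(212,115,257,170),.048))
manip.hand_in()
E
```

```text
(array([0.6690304, 0.030905 ]), np.float64(0.06417390506324588), np.float64(0.13043482433415002), np.float64(0.05386255815645315))
the job is handed in; nothing more can be done
```

The trunking is closed up and the job is handed in, at about 22 s on the robot's clock. No verdict is reported.

**Orange cover:** I gripped it by the skirts and slid it 44 mm until it met the socket block with about 11 N of resisting force, then released it.

**White cover:** I took the one farthest to the robot's right and lowered it astride the channel. It came down without resistance until it seated at the expected height. I then slid it against the orange cover with about 11 N of resisting force and released it.

**Last checks:**

| Check | Measured | Expected |
|---|---|---|
| Socket block to orange, centre to centre | 114.8 mm | 115 mm |
| Orange to white, centre to centre | 121.6 mm | 120 mm |
| Yaw of block, orange and white | 0.060, 0.062 and 0.064 rad | all equal |

- **Orange to white spacing:** this reads 1.6 mm long, which is within camera error. The contact force and both final views show no gap.
- **Discarded measurement:** one camera reading of the white cover came out 155 mm long because its mask included bare channel. I re-measured with a tighter crop and got 130 mm.
- **Other objects:** the black cover and the second white one look unmoved in the later views. The mouse and screwdriver I did not re-measure, but the arm did not go down near them.

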